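Screw the loose sample jar cap home

ROBOT

A 6-joint arm with a two-finger parallel gripper is mounted at the origin on a cart in front of the work surface, level with it; the furniture and walls round the work are solid. World frame = base frame: x ahead of the robot, y to its left, z up, the work surface at z = 0. Lengths are in m, angles in rad, forces in N, time in s.
With the tool pointing down it reaches from about 0.375 to 0.9 m from the base axis. Payload 3.1 kg.
Tool frame: the origin (TCP) lies where the fingers leave the gripper's body, on its centre line; the fingertips stand 70 mm ahead of it and the grasp point (between the pads) lies 51 mm ahead of it; z points along the fingers, y is the line along which they close (so a half turn about z gives the same grasp; the last joint's range is limited). The gripper opens to 87 mm and grips with 3 to 60 N. Pads are 19 mm wide; open, the fingers measure 117 mm over their backs; the gripper's body (75 mm by 190 mm) begins 51 mm behind the grasp point.
Start: joints at [0.935, 0.527, 1.433, -0, 1.181, -0.178], TCP at [0.276, 0.561, 0.292] pointing down, gripper open.
Joint ranges: [-3.08, 3.08], [-0.75, 2.2], [0.22, 2.44], [-1.43, 4.57], [0, 2.65], [-2.85, 2.85]. Speed limits (rad/s): [2.79, 2.79, 3.14, 3.14, 3.14, 3.14].

INTERFACE

Orientations are given as a unit quaternion [x, y, z, w].
In Python, from rig import robot gives the robot as it stands.
- The arm moves only by the tool send_rows, never from a script. Its argument "deltas" is text: rows parted by semicolons, each of 7 numbers parted by spaces: the shift along the tool's x, y, z in mm, then the turn, a rotation vector about the tool's x, y, z in degrees, then the opening, from 0 (shut) to 1 (fully open). A call has 1 to 10 rows; each row shifts and turns the commanded pose from where the row before left it, along the tool's axes as they then stand; what a row does not reach is not made up. A row lasts 1/8 s, in which the tool goes at most 62.5 mm and 10.7 degrees, less where a joint would pass 70% of its speed; a pose out of reach is approached as far as the arm can. A call is refused whole if a number of a shift passes 62.5 or a number of a turn 10.7, either way. A call with a gripper value outside its range is refused whole. The fingers move at their own pace and stop on an object; "newtons" is the grip in N (left out, the last holds). Time passes only in rows, so rows that do not move let the fingers close. It gives the time, the measured TCP pose, the force, the opening and the grip force at its end, in the units of the state.
- robot.get_obs(): the state, without advancing time (a new reading comes with each control period).
- robot.camera(name): name is "scene" or "top" or "wrist"; returns a dict with "image" (384x512x3 uint8, red, green, blue), "depth" (384x512 float32, m along the optical axis (not along the pixel's ray), 0 where there is no reading), "fovy" (degrees; the focal length in pixels is half the picture's height over the tangent of half this angle, whatever the lens; pixels are square), "cx", "cy" (the principal point, pixels), "rvec" (rotation vector, rad) and "tvec" (3), from world to camera coordinates, as OpenCV has them. Camera axes: x right, y down, z forward; pixel columns grow to the right and rows downward; lengths in m; the calibration is good to about 2 mm. A picture is of the moment at which its call begins.
- robot.hand_in(): hands the job in; it is judged then, once.
Trained networks look in the newest picture that a camera, given by its name, has taken for a name from the list of things; names that differ only in an ending like _2 or _b are one class to them, and where a whole thing is asked for, a point or a joint stands for the part that bears it (a point fixed in the world has none). Each returns a list of dicts, best first, with "p" (0 to 1); they miss things now and then, are a little off and sometimes report something else, mostly with a low value. They report only what shows in the picture. A call takes as long as a camera call.
- robot.find_in(camera, thing): "box" ([left, top, right, bottom] in pixels, round what is visible of it).
- robot.cut_out(camera, thing): "region" (384x512 bool, what is visible of it) and "box" ([left, top, right, bottom] in pixels, round what is visible of it).
The state is a dict: "time": time; "q": joint angles; "joint_velocities": joint speeds; "joint_torque": joint torques, N m; "position": TCP position; "tool_rot": TCP orientation; "ft_force": force on the tool from outside, world axes, zero at the start; "moment": the same for the moment, N m; "grip_width": finger opening in m; "grip_force": force on a finger pad.
Only numpy, scipy, OpenCV 4.12 (cv2) and the standard library are available. Lean on these libraries where they do the work, as an engineer would, in place of code of your own. Each camera call takes 0.05 s, during which the arm holds its last target. There are 200 camera calls.

TASK

The sample jar with the blue cap was left with its cap loosely on the thread. Screw the blue cap clockwise, regripping as you go, until it is fully home against its stop, and let go of it. The jar with the yellow cap is already closed and must stay closed.

Things in the scene. Friction and masses are not known exactly. Their poses are not given: they have to be found in the camera images.
- blue_cap_centre (a point): Centre of the BLUE ribbed screw cap: upright cylinder, 44 mm wide, 26 mm high, on a white jar 40 mm wide. This point lies on its axis, half-way up: 93 mm above the bench when home. The jar is held upright in a dark ring weight (96 mm wide, 22 mm high) that does not move; nothing between it and the cap is wider than the cap. Grasp the sides from above, any yaw.
- blue_cap (a joint): Angle of the blue cap, rad: 0 = home at a hard stop, growing counter-clockwise seen from above (opening). Starts at 4.4 to 5.4; turn it clockwise to 0. It sinks 1 mm per rad, stays where left, friction 0.12 N m; at the stop the fingers just slip. When home, the white tick on the cap's top is in line with the white tick on the ring weight, both pointing out from the axis.
- yellow_cap_centre (a point): Centre of the YELLOW screw cap, on a jar and ring weight of the same size and shape as the blue one, already closed: 93 mm above the bench. The jars may stand either way round, at least 160 mm apart.
- yellow_cap (a joint): Angle of the yellow cap on its thread, rad: 0 = closed, where it starts, growing counter-clockwise seen from above (opening).

How it is judged:
By the outcome, as a careful person would: the job done as asked, in the order asked, and still so for the second after the job is handed in, with the robot touching nothing.
It also fails if it takes over 53 s, if anything falls off the work surface, if the arm or the gripper's body presses on something with over 40 N, if the wrist force passes 120 N, or if a joint passes its speed limit or range.

## Working session

There is one attempt and no reset: what is moved stays moved. The work goes in short steps, Python scripts to look and compute and a tool call to move; the robot and the scene stay as the last step left them, time stands still between calls to the robot, and variables do not carry over. Pictures are saved under pics/ and viewed, at most 10 in all, crops included, and the job is handed in when it is done.

Besides the shell and the picture viewer there is one more tool, called after "Emit:" in YAML: its name, and indented under it one key for each argument. send_rows: Moves the arm, as the interface text tells. Its arguments: {"type":"object","properties":{"deltas":{"type":"string"},"newtons":{"type":"number"}},"required":["deltas"]}

```bash
mkdir -p pics
cat > h.py <<'E'
import numpy as np, cv2
from rig import robot
from scipy.spatial.transform import Rotation as R
def cam(n):
    c=robot.camera(n); h=c["image"].shape[0]
    c["f"]=h/2/np.tan(np.radians(c["fovy"])/2); c["R"]=cv2.Rodrigues(np.array(c["rvec"],float))[0]; c["t"]=np.array(c["tvec"],float).ravel(); return c
def pts(c,mask):
    v,u=np.nonzero(mask&(c["depth"]>0)); d=c["depth"][v,u]
    P=np.stack([(u-c["cx"])/c["f"]*d,(v-c["cy"])/c["f"]*d,d],1)
    return (P-c["t"])@c["R"], u, v
def proj(c,p):
    q=c["R"]@np.array(p)+c["t"]; return c["f"]*q[:2]/q[2]+[c["cx"],c["cy"]]
def save(c,n): cv2.imwrite("pics/"+n,c["image"][:,:,::-1])
E
python3 - <<'E'
from h import *
o=robot.get_obs(); print(o)
for n in ["scene","top"]:
    c=cam(n); save(c,n+"0.png"); print(n, c["fovy"],c["cx"],c["cy"],"campos",-c["R"].T@c["t"])
    for th in ["blue_cap_centre","yellow_cap_centre"]:
        for r in robot.cut_out(n,th)[:2]:
            P,u,v=pts(c,r["region"]); 
            if len(P)==0: print(th,r["p"],r["box"],"nodepth"); continue
            zt=np.percentile(P[:,2],95); T=P[np.abs(P[:,2]-zt)<.004]
            print(th,round(r["p"],2),r["box"],len(P),"ztop",zt,"centre top",T[:,:2].mean(0),(T.max(0)+T.min(0))/2,T.max(0)-T.min(0))
E
```

```text
{'time': 0.0, 'q': array([ 9.35477276e-01,  5.28462547e-01,  1.43391074e+00, -3.78972052e-05,
        1.18138881e+00, -1.78509274e-01]), 'joint_velocities': array([-0.00184854,  0.00103234, -0.00111715, -0.00024598, -0.00063747,
        0.00092994]), 'joint_torque': array([ 1.89927446e-04, -4.40048397e+01, -1.76588309e+01,  6.33189571e-02,
        5.83285920e-02, -1.92208868e-04]), 'position': array([0.27531083, 0.56044039, 0.29127101]), 'tool_rot': array([ 2.26416969e-01,  9.74029866e-01, -1.00308560e-03, -4.13216987e-04]), 'ft_force': array([ 0.63286313,  0.2864465 , -0.55622931]), 'moment': array([-0.00278472,  0.00824909,  0.0591187 ]), 'grip_force': 0.0, 'grip_width': 0.08699122196275501}
scene 44.131748583937636 256.23384954663436 192.9652117933309 campos [-0.06005119 -0.4874537   0.65200071]
blue_cap_centre 0.91 [275.2, 211.1, 298.8, 234.7] 498 ztop 0.11267485009752776 centre top [ 0.53143395 -0.10275371] [ 0.53232933 -0.10220767  0.1113583 ] [0.04439689 0.04336426 0.00521873]
yellow_cap_centre 0.71 [159.6, 172.6, 183.8, 196.8] 364 ztop 0.1076743704794005 centre top [0.48605472 0.16404388] [0.48558817 0.16536574 0.10654829] [0.04212053 0.0424017  0.00563751]
top 49.02104437046864 252.4004043102751 190.6098174584917 campos [ 0.47002021 -0.00333087  0.96850249]
blue_cap_centre 0.96 [290.5, 174.6, 309.7, 196.5] 411 ztop 0.11298242324465738 centre top [ 0.53276808 -0.10302556] [ 0.53308648 -0.10286316  0.11202385] [0.04303724 0.04099304 0.00602203]
yellow_cap_centre 0.57 [158.2, 199.8, 186.3, 220.0] 407 ztop 0.1079799473816855 centre top [0.48786421 0.16410544] [0.48779858 0.16462711 0.10687707] [0.04108868 0.03938647 0.00574463]
```

Emit:
send_rows:
  deltas: "-32.7 -30.1 0 0 0 0 1;-32.7 -30.1 0 0 0 0 1;-32.7 -30.1 0 0 0 0 1;-32.7 -30.1 0 0 0 0 1;-32.7 -30.1 0 0 0 0 1;-32.7 -30.1 0 0 0 0 1;-32.7 -30.1 0 0 0 0 1;-32.7 -30.1 0 0 0 0 1"
  newtons: 30

```text
time: 1.3
position: [0.4047, 0.2281, 0.2925]
tool_rot: [0.226, 0.974, 0.0, 0.0]
ft_force: [0.2, 0.6, 0.1]
grip_width: 0.0868
grip_force: 0.0
```

Emit:
send_rows:
  deltas: "-32.7 -30.1 0 0 0 0 1;-32.7 -30.1 0 0 0 0 1;-32.7 -30.1 0 0 0 0 1;-32.7 -30.1 0 0 0 0 1;-32.7 -30.1 0 0 0 0 1;-32.7 -30.1 0 0 0 0 1;-32.7 -30.1 0 0 0 0 1;-32.7 -30.1 0 0 0 0 1;0 0 0 0 0 0 1;0 0 0 0 0 0 1"

```text
time: 2.55
position: [0.5321, -0.1016, 0.2919]
tool_rot: [0.227, 0.974, 0.0, -0.001]
ft_force: [-0.2, 0.7, -0.2]
grip_width: 0.0869
grip_force: 0.0
```

```bash
cat > look.py <<'E'
from h import *
import sys
o=robot.get_obs(); M=R.from_quat(o["tool_rot"]); print("t",o["time"],"q",o["q"].round(3),"pos",o["position"].round(4),"grip",o["grip_width"])
c=cam("wrist"); save(c,sys.argv[1])
for th in ["blue_cap_centre"]:
    for r in robot.cut_out("wrist",th)[:1]:
        P,u,v=pts(c,r["region"]); zt=np.percentile(P[:,2],95); T=P[np.abs(P[:,2]-zt)<.003].astype(np.float32)
        (a,rad)=cv2.minEnclosingCircle(T[:,:2]); g=np.array([a[0],a[1],zt-.013])
        print(th,round(r["p"],2),r["box"],len(P),"ztop",zt,"circ",a,rad,"mid",(T.max(0)+T.min(0))/2)
        print("grasp delta in tool mm",(M.inv().apply(g-o["position"])*1000-[0,0,51]).round(1))
E
python3 look.py w1.png
```

```text
t 2.55 q [-3.950e-01  4.170e-01  1.641e+00  1.000e-03  1.085e+00 -1.509e+00] pos [ 0.5321 -0.1016  0.2919] grip 0.08686957579043142Traceback (most recent call last):
  File "look.py", line 8, in <module>
    (a,rad)=cv2.minEnclosingCircle(T[:,:2]); g=np.array([a[0],a[1],zt-.013])
            ~~~~~~~~~~~~~~~~~~~~~~^^^^^^^^^
cv2.error: OpenCV(4.12.0) /io/opencv/modules/imgproc/src/shapedescr.cpp:201: error: (-215:Assertion failed) count >= 0 && (depth == CV_32F || depth == CV_32S) in function 'minEnclosingCircle'
```

```bash
sed -i 's/minEnclosingCircle(T\[:,:2\])/minEnclosingCircle(T[:,:2].copy())/' look.py; python3 look.py w1.png
```

```text
t 2.65 q [-0.394  0.416  1.642  0.     1.085 -1.509] pos [ 0.532  -0.1008  0.2921] grip 0.08704682466570784
blue_cap_centre 0.65 [224.9, 166.3, 271.5, 213.2] 1786 ztop 0.11159797763654258 circ (0.5323531031608582, -0.10446475446224213) 0.021382514387369156 mid [ 0.5322927  -0.10446155  0.1107261 ]
grasp delta in tool mm [ -2.2  -3.1 142.5]
```

View pics/w1.png

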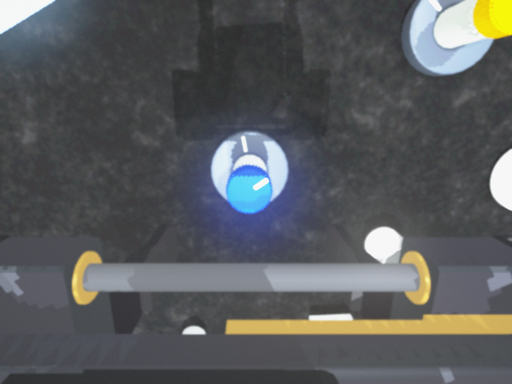

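View pics/scene0.png

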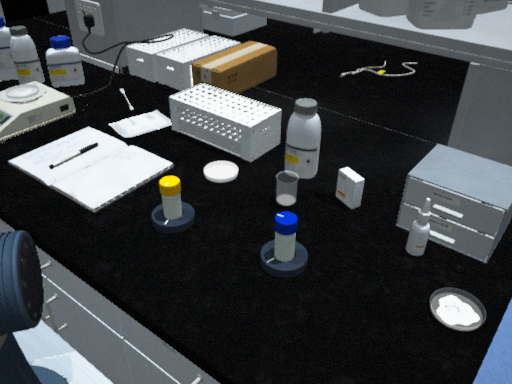

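Run:
```python
from h import *
for n in ["scene","top"]:
    c=cam(n); P,u,v=pts(c,c["depth"]>0); r=np.hypot(P[:,0]-.532,P[:,1]+.104)
    m=(P[:,2]>.12)&(r<.25)&(P[:,2]<.6); 
    for a,b in [(0.03,.1),(.1,.14),(.14,.18),(.18,.25)]:
        k=m&(r>=a)&(r<b); print(n,a,k.sum(), np.percentile(P[k],[0,50,100],axis=0).round(3).tolist() if k.any() else "")
```

```text
scene 0.03 7893 [[0.457, -0.199, 0.221], [0.504, -0.132, 0.355], [0.588, -0.005, 0.513]]
scene 0.1 21 [[0.538, -0.022, 0.318], [0.541, -0.002, 0.334], [0.591, -0.0, 0.336]]
scene 0.14 0 
scene 0.18 0 
top 0.03 10157 [[0.432, -0.166, 0.294], [0.513, -0.092, 0.556], [0.605, -0.005, 0.6]]
top 0.1 112 [[0.432, -0.102, 0.317], [0.469, -0.01, 0.561], [0.605, -0.001, 0.598]]
top 0.14 39 [[0.406, -0.002, 0.56], [0.423, 0.003, 0.585], [0.436, 0.008, 0.6]]
top 0.18 0
```

Emit:
send_rows:
  deltas: "-2 -2.5 20 0 0 0 1;0 0 26 0 0 0 1;0 0 26 0 0 0 1;0 0 26 0 0 0 1;0 0 24 0 0 0 1;0 0 18 0 0 0 1;0 0 2 0 0 0 1;0 0 0 0 0 0 1"

```text
time: 3.85
position: [0.5338, -0.105, 0.1507]
tool_rot: [0.226, 0.974, -0.0, 0.0]
ft_force: [0.2, -0.2, 0.8]
grip_width: 0.0869
grip_force: 0.0
```

Emit:
send_rows:
  deltas: "0 0 0 0 0 0 0;0 0 0 0 0 0 0;0 0 0 0 0 0 0;0 0 0 0 0 0 0;0 0 0 0 0 0 0;0 0 0 0 0 0 0"
  newtons: 25

```text
time: 4.6
position: [0.5339, -0.1043, 0.1503]
tool_rot: [0.227, 0.974, 0.001, 0.0]
ft_force: [3.2, 5.1, 1.3]
grip_width: 0.0433
grip_force: 25.0
```

Emit:
send_rows:
  deltas: "0 0 0.17 0 0 10 0;0 0 0.17 0 0 10 0;0 0 0.17 0 0 10 0;0 0 0.17 0 0 10 0;0 0 0.17 0 0 10 0;0 0 0.17 0 0 10 0;0 0 0.17 0 0 10 0;0 0 0.17 0 0 10 0"

```text
time: 5.6
position: [0.5327, -0.1048, 0.1488]
tool_rot: [0.801, 0.599, -0.001, -0.001]
ft_force: [-1.3, 1.5, 1.6]
grip_width: 0.0435
grip_force: 25.0
```

Emit:
send_rows:
  deltas: "0 0 0.17 0 0 10 0;0 0 0.17 0 0 10 0;0 0 0.17 0 0 10 0;0 0 0.17 0 0 10 0;0 0 0.17 0 0 10 0;0 0 0.17 0 0 10 0;0 0 0.17 0 0 10 0;0 0 0 0 0 0 0;0 0 0 0 0 0 0"

```text
time: 6.72
position: [0.532, -0.1039, 0.1475]
tool_rot: [0.999, 0.035, -0.002, -0.001]
ft_force: [-2.5, 5.4, 3.1]
grip_width: 0.0433
grip_force: 25.0
```

```bash
python3 look.py w2.png
```

```text
t 6.725 q [-0.4    0.634  1.758  0.002  0.753  1.101] pos [ 0.532  -0.1039  0.1475] grip 0.0432820011185245
blue_cap_centre 0.96 [205.8, 211.4, 295.5, 301.5] 4412 ztop 0.10879919437491711 circ (0.5328704118728638, -0.10418315976858139) 0.02201974019408226 mid [ 0.5329449  -0.10365792  0.10796825]
grasp delta in tool mm [1.1 0.5 0.7]
```

View pics/w2.png

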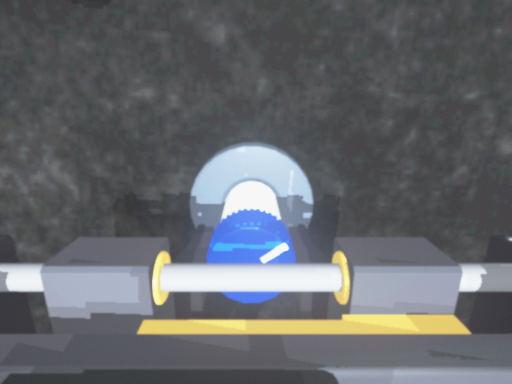

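Emit:
send_rows:
  deltas: "0 0 0 0 0 0 0.9;0 0 0 0 0 0 0.9;0 0 0 0 0 0 0.9;0 0 0 0 0 0 0.9"

```text
time: 7.32
position: [0.5337, -0.1055, 0.1477]
tool_rot: [0.999, 0.034, 0.0, 0.0]
ft_force: [-0.2, -0.8, 0.7]
grip_width: 0.0742
grip_force: 0.0
```

Emit:
send_rows:
  deltas: "0 0 0 0 0 -10 0.9;0 0 0 0 0 -10 0.9;0 0 0 0 0 -10 0.9;0 0 0 0 0 -10 0.9;0 0 0 0 0 -10 0.9;0 0 0 0 0 -10 0.9;0 0 0 0 0 -10 0.9;0 0 0 0 0 -10 0.9"

```text
time: 8.32
position: [0.5336, -0.1054, 0.1477]
tool_rot: [0.742, 0.67, 0.0, 0.0]
ft_force: [-0.1, -0.3, -0.4]
grip_width: 0.0787
grip_force: 0.0
```

Emit:
send_rows:
  deltas: "0 0 0 0 0 -10 0.9;0 0 0 0 0 -10 0.9;0 0 0 0 0 -10 0.9;0 0 0 0 0 -10 0.9;0 0 0 0 0 -10 0.9;0 0 0 0 0 -10 0.9;0 0 0 0 0 -10 0.9;0 0 0 0 0 0 0.9;0 0 0 0 0 0 0.9"

```text
time: 9.45
position: [0.5335, -0.1053, 0.1477]
tool_rot: [0.228, 0.974, -0.0, 0.0]
ft_force: [-0.1, 0.2, 0.5]
grip_width: 0.0783
grip_force: 0.0
```

Emit:
send_rows:
  deltas: "0 0 0 0 0 0 0;0 0 0 0 0 0 0;0 0 0 0 0 0 0;0 0 0 0 0 0 0;0 0 0 0 0 0 0;0 0 0 0 0 0 0"

```text
time: 10.2
position: [0.5339, -0.1042, 0.1477]
tool_rot: [0.227, 0.974, 0.001, 0.0]
ft_force: [2.2, 5.2, 0.1]
grip_width: 0.0432
grip_force: 25.0
```

```bash
python3 look.py w3.png
```

```text
t 10.2 q [-0.399  0.635  1.756  0.003  0.75  -1.514] pos [ 0.5339 -0.1042  0.1477] grip 0.04323877907282309
blue_cap_centre 0.91 [205.4, 209.1, 299.0, 302.9] 4428 ztop 0.10875835583230813 circ (0.5314474701881409, -0.10445428639650345) 0.022199207916855812 mid [ 0.5320467  -0.10366361  0.10779195]
grasp delta in tool mm [ 2.1 -1.4  1. ]
```

View pics/w3.png

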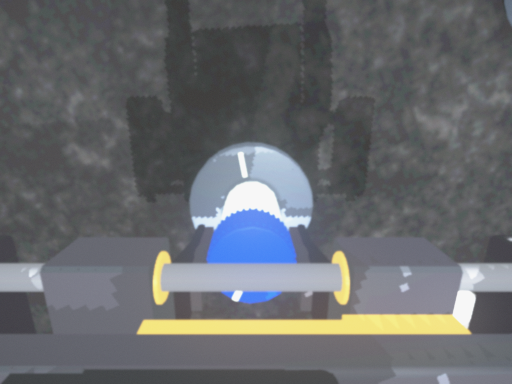

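Emit:
send_rows:
  deltas: "0 0 0.17 0 0 10 0;0 0 0.17 0 0 10 0;0 0 0.17 0 0 10 0;0 0 0.17 0 0 10 0;0 0 0.17 0 0 10 0;0 0 0.17 0 0 10 0;0 0 0.17 0 0 10 0;0 0 0.17 0 0 10 0"

```text
time: 11.3
position: [0.5327, -0.1048, 0.1463]
tool_rot: [0.801, 0.599, -0.001, -0.001]
ft_force: [-1.0, 2.3, 1.1]
grip_width: 0.0432
grip_force: 25.0
```

Emit:
send_rows:
  deltas: "0 0 0.17 0 0 10 0;0 0 0.17 0 0 10 0;0 0 0.17 0 0 10 0;0 0 0.17 0 0 10 0;0 0 0.17 0 0 10 0;0 0 0 0 0 5 0;0 0 0 0 0 5 0;0 0 0 0 0 5 0;0 0 0 0 0 5 0;0 0 0 0 0 0 0"

```text
time: 12.55
position: [0.5309, -0.1039, 0.145]
tool_rot: [0.999, 0.035, -0.003, -0.001]
ft_force: [-4.8, 3.1, 2.7]
grip_width: 0.0434
grip_force: 25.0
```

```bash
python3 look.py w4.png; python3 -c "
from rig import robot;o=robot.get_obs();print(o['moment'],o['ft_force'])"
```

```text
t 12.55 q [-4.000e-01  6.380e-01  1.761e+00 -1.000e-03  7.500e-01  1.102e+00] pos [ 0.5309 -0.1039  0.145 ] grip 0.04338331772062082
blue_cap_centre 0.67 [205.9, 208.9, 295.9, 299.9] 4389 ztop 0.10625563328269547 circ (0.5334455370903015, -0.10389385372400284) 0.022180218249559402 mid [ 0.5329393  -0.10407829  0.10553277]
grasp delta in tool mm [2.9 0.3 0.8]
[0.5562667  0.85921105 0.49848261] [-4.85982199  3.29355968  3.60529841]
```

View pics/w4.png

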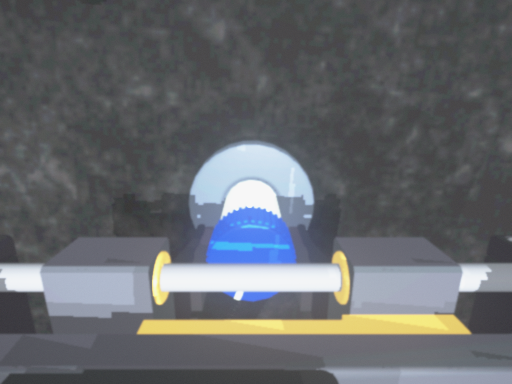

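Emit:
send_rows:
  deltas: "0 0 0 0 0 0 1;0 0 0 0 0 0 1;0 0 0 0 0 0 1;0 0 0 0 0 0 1;0 0 0 0 0 0 1;0 0 -20 0 0 0 1;0 0 -30 0 0 0 1;0 0 -40 0 0 0 1;0 0 -40 0 0 0 1;0 0 -20 0 0 0 1"

```text
time: 13.9
position: [0.5342, -0.1055, 0.298]
tool_rot: [0.999, 0.033, 0.002, 0.001]
ft_force: [0.5, 0.2, -0.3]
grip_width: 0.0872
grip_force: 0.0
```

Emit:
send_rows:
  deltas: "0 0 0 0 0 0 1;0 0 0 0 0 0 1"

```text
time: 14.15
position: [0.5328, -0.105, 0.2945]
tool_rot: [0.999, 0.033, -0.001, -0.0]
ft_force: [-0.3, -0.6, -0.0]
grip_width: 0.0873
grip_force: 0.0
```

```bash
python3 look.py w5.png
python3 - <<'E'
from h import *
# white tick angles in world about the cap axis
c=cam("wrist"); ax=np.array([.5328,-.104])
im=cv2.cvtColor(c["image"],cv2.COLOR_RGB2HSV)
V,U=np.mgrid[0:384,0:512]
rays=np.stack([(U-c["cx"])/c["f"],(V-c["cy"])/c["f"],np.ones(U.shape)],-1)@c["R"]; o=-c["R"].T@c["t"]
for n,z,a,b in [("cap",.106,.004,.020),("ring",.022,.03,.047)]:
    p=o+rays*((z-o[2])/rays[...,2])[...,None]; d=p[...,:2]-ax; r=np.hypot(d[...,0],d[...,1])
    k=(r>a)&(r<b)&(im[...,1]<40)&(im[...,2]>225)
    m=d[k].mean(0) if k.any() else [0,0]; print(n,k.sum(),np.degrees(np.arctan2(m[1],m[0])),"spread",np.degrees(np.arctan2(d[k][:,1],d[k][:,0])).std())
b=c["image"][110:260,170:330]; cv2.imwrite("pics/w5c.png",cv2.resize(b,None,fx=4,fy=4,interpolation=2)[:,:,::-1])
E
```

```text
t 14.15 q [-0.4    0.415  1.635 -0.     1.093  1.104] pos [ 0.5328 -0.105   0.2945] grip 0.08732432957339384
blue_cap_centre 0.79 [225.9, 164.0, 270.8, 208.3] 1762 ztop 0.10665801729118476 circ (0.5323840975761414, -0.10313859581947327) 0.021896809339523315 mid [ 0.5324589  -0.10346071  0.10572395]
grasp delta in tool mm [ 1.000e-01 -1.700e+00  1.498e+02]
cap 48 165.17792433945058 spread 6.004008368368962
ring 287 45.96048422745244 spread 52.57344980099176
```

View pics/w5c.png

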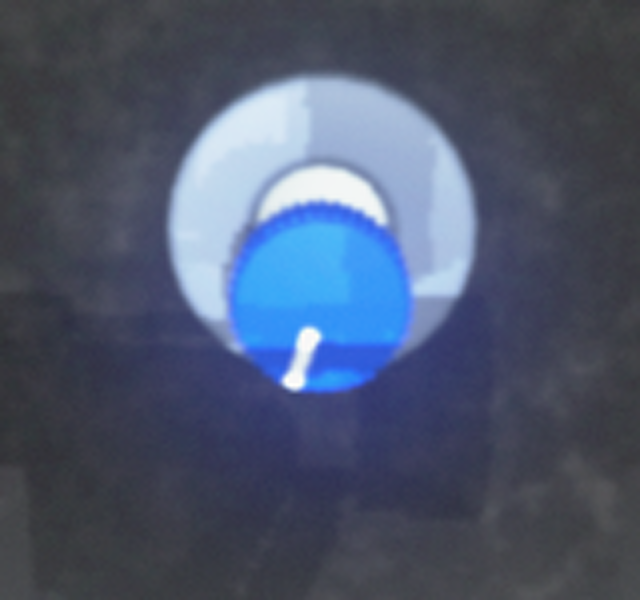

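Emit:
send_rows:
  deltas: "0 0 0 0 0 -10 1;0 0 0 0 0 -10 1;0 0 0 0 0 -10 1;0 0 0 0 0 -10 1;0 0 0 0 0 -10 1;0 0 0 0 0 -10 1;0 0 0 0 0 -10 1;0 0 0 0 0 -10 1"

```text
time: 15.3
position: [0.5331, -0.1051, 0.2944]
tool_rot: [0.742, 0.67, -0.0, -0.001]
ft_force: [-0.3, -0.0, -0.4]
grip_width: 0.0869
grip_force: 0.0
```

Emit:
send_rows:
  deltas: "0 0 0 0 0 -10 1;0 0 0 0 0 -10 1;0 0 0 0 0 -10 1;0 0 0 0 0 -10 1;0 0 0 0 0 -10 1;0 0 0 0 0 -10 1;0 0 0 0 0 -10 1;0 0 0 0 0 0 1;0 0 0 0 0 0 1"

```text
time: 16.42
position: [0.5333, -0.1052, 0.2949]
tool_rot: [0.228, 0.974, 0.0, -0.001]
ft_force: [-0.4, 0.4, -0.5]
grip_width: 0.0869
grip_force: 0.0
```

```bash
python3 look.py w6.png
python3 - <<'E'
from h import *
c=cam("wrist"); ax=np.array([.5326,-.104])
im=cv2.cvtColor(c["image"],cv2.COLOR_RGB2HSV)
V,U=np.mgrid[0:384,0:512]
rays=np.stack([(U-c["cx"])/c["f"],(V-c["cy"])/c["f"],np.ones(U.shape)],-1)@c["R"]; o=-c["R"].T@c["t"]
for n,z,a,b in [("cap",.106,.004,.020),("ring",.022,.03,.047)]:
    p=o+rays*((z-o[2])/rays[...,2])[...,None]; d=p[...,:2]-ax; r=np.hypot(d[...,0],d[...,1])
    an=np.degrees(np.arctan2(d[...,1],d[...,0]))%360
    k=(r>a)&(r<b)&(im[...,1]<25)&(im[...,2]>235)&(abs(an-165)<40)
    print(n,k.sum(),an[k].mean(),an[k].std(),"pix",U[k].mean(),V[k].mean())
b=c["image"][110:260,170:330]; cv2.imwrite("pics/w6c.png",cv2.resize(b,None,fx=4,fy=4,interpolation=2)[:,:,::-1])
E
```

```text
t 16.425 q [-0.4    0.415  1.634  0.     1.094 -1.512] pos [ 0.5333 -0.1052  0.2949] grip 0.0868900494079902
blue_cap_centre 0.7 [229.7, 161.8, 277.0, 208.0] 1732 ztop 0.10645573354677583 circ (0.5324208736419678, -0.10415024310350418) 0.02158716507256031 mid [ 0.5324209  -0.10447533  0.10561653]
grasp delta in tool mm [  1.    0.5 150.5]
cap 68 164.957252282396 7.483489255632308 pix 249.94117647058823 173.73529411764707
ring 68 176.11810209773287 17.299816020148057 pix 240.16176470588235 140.2058823529412
```

View pics/w6c.png

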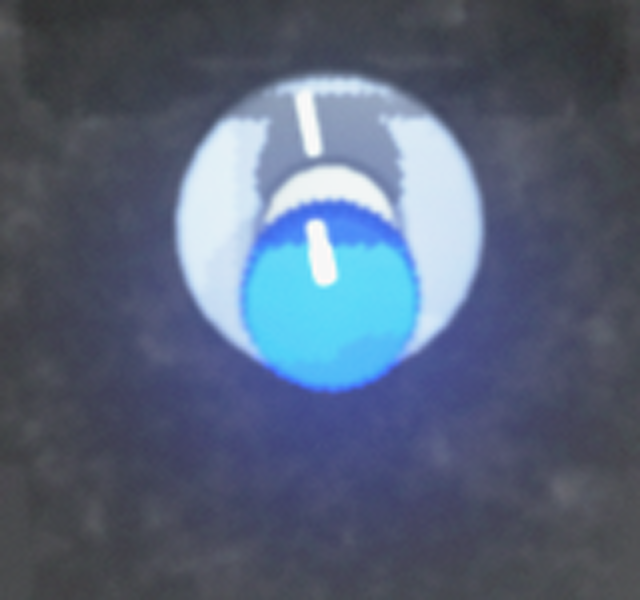

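```bash
python3 -c "
from rig import robot; print(robot.hand_in())"
```

```text
the job is handed in; nothing more can be done
None
```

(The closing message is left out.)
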